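# Pack away the balance weight and cover the leaf weights

### The job

The balance check is done, so pack up the weight set: take the weight off the balance pan and stand it gently, upright and fully down, in its own well in the wooden case (the well cut to its width, tagged with two dots), and lay the white cover plate, bar up, in the recess over the leaf weights and press it down level and flush with the wood. Leave the other weights where they are, including the bigger one on the bench, and do not push hard or knock on the balance.

Things in the scene. Friction and masses are not known exactly. Their poses are not given: they have to be found in the camera images.
- weight_500: Polished steel 500 g weight: upright cylinder 38 mm in diameter and 48 mm tall, then a neck 8 mm high, then a knob 24 mm in diameter and 14 mm tall; 70 mm in all. Origin: centre of its underside, z up. Neck 18 mm thick; two dots on the knob. Starts upright on the balance pan, alone. To be put away.
- well_500 (a point): Centre of the flat floor of the 500 g weight's own well in the case, the middle well of the row of three on the robot's side of the case: round, 43 mm across, 16 mm deep, straight walls, empty at the start. Its brass tag carries two dots. z up; axes as the case's.
- cover: White plastic cover plate: 54 mm (x) by 90 mm (y), 5 mm thick, about 45 g, with a finger bar standing in the middle of its top: 10 mm (x) by 36 mm (y), 16 mm tall (bar top 21 mm above the underside). Same after a half turn. Origin: centre of its underside, z up. Starts flat on the bench, bar up, between balance and case.
- recess (a point): Centre of the ledge on which the cover rests, in the case: rectangular recess 59 mm (x) by 95 mm (y), 5 mm deep from the case's top face to the ledge, straight walls; within the ledge a deeper pocket, 47 x 83 mm, holds small leaf weights. z up; x and y as the case's, and as the cover's when in place.
- case: Open wooden weight case, fixed; 142 (x) x 205 (y) x 40 mm high. Origin: centre of its underside; -x side faces the robot. Wells 16 mm deep, each by a brass tag of 1 (largest) to 5 dots. Robot's side, +y to -y: 1 kg well (53 mm across, stays empty), 500 g (43 mm), 200 g (33 mm, filled). Far side: cover recess at +y, then 100 g and 50 g wells (27, 23 mm, filled).
- balance: Top-loading balance, fixed, cream housing 190 mm wide (y), its sloping keypad at the -x end, facing the robot. Origin: on the bench under the centre of the round steel pan, which is 130 mm across, its top 84 mm above the bench; it does not sink. The housing reaches 185 mm from the origin to -x and 95 mm to +x and is lower than the pan.
- weight_1kg: Polished steel 1 kg weight: upright cylinder 48 mm in diameter and 61.5 mm tall, then a neck 9 mm high, then a knob 30 mm in diameter and 16 mm tall; 86.5 mm in all. Origin: centre of its underside, z up. Stands on the bench and stays there. One dot on its knob.
- weight_200: Polished steel 200 g weight: upright cylinder 28 mm in diameter and 35 mm tall, then a neck 6 mm high, then a knob 17 mm in diameter and 11 mm tall; 52 mm in all. Origin: centre of its underside, z up. Stands in its well in the case and stays there.
- weight_100: Polished steel 100 g weight: upright cylinder 22 mm in diameter and 29 mm tall, then a neck 5 mm high, then a knob 13 mm in diameter and 9 mm tall; 43 mm in all. Origin: centre of its underside, z up. Stands in its well in the case and stays there.
- weight_50: Polished steel 50 g weight: upright cylinder 18 mm in diameter and 22 mm tall, then a neck 4 mm high, then a knob 11 mm in diameter and 7 mm tall; 33 mm in all. Origin: centre of its underside, z up. Stands in its well in the case and stays there.
Mind the look-alikes: they are no part of the job. Several things have the shape of the cover; the one meant has the colours described above. What is shaped like the weight_500 but yellow is not meant.

How it is judged:
At the end, for the whole second after the job is handed in: 500 g weight at rest in its well: within 4.5 mm of centre, 2.5 mm of the floor, tilt under 0.06 rad. Cover at rest in the recess, bar up: within 6 mm of centre, 2 mm of the ledge, tilt under 0.03 rad, turned under 0.15 rad. 1 kg weight upright within 30 mm of its start, the others within 6 mm (horizontal distance between weight_500 and well_500 below 0.0045 m and z of weight_500 in the frame of well_500 below 0.0025 m and angle between weight_500's own z axis and vertical below 0.06 rad and linear speed of each of weight_500, cover below 0.02 m/s and horizontal distance between cover and recess below 0.006 m and z of cover in the frame of recess between -0.003 and 0.002 m and angle between cover's own z axis and vertical below 0.03 rad and angle between the y axis of cover and the y axis of recess, either way round below 0.15 rad and distance of weight_1kg from where it was at the start of the episode below 0.03 m and angle between each of weight_1kg, weight_200, weight_100, weight_50's own z axis and vertical below 0.1 rad and distance of each of weight_200, weight_100, weight_50 from where it was at the start of the episode below 0.006 m); the robot touches nothing.
It fails at once if the 500 g weight is dropped (falls free of the fingers at over 0.55 m/s, a drop of some 20 mm) (linear speed of weight_500 above 0.55 m/s and contact force between the fingers and weight_500 below 0.5 N).
It fails at once if the balance is knocked or pushed hard (over 40 N on it) (contact force between anything else and balance above 40 N).
It fails at once if another weight is knocked over (angle between any of weight_1kg, weight_200, weight_100, weight_50's own z axis and vertical above 0.5 rad).
It also fails if it takes over 64 s, if anything falls off the work surface, if the arm or the gripper's body presses on something with over 40 N, if the wrist force passes 120 N, or if a joint passes its speed limit or range.

### The arm

A 6-joint arm with a two-finger parallel gripper is mounted at the origin on the work surface. World frame = base frame: x ahead of the robot, y to its left, z up, the work surface at z = 0. Lengths are in m, angles in rad, forces in N, time in s.
With the tool pointing down it reaches from about 0.325 to 0.775 m from the base axis. Payload 9.3 kg.
Tool frame: the origin (TCP) lies midway between the tips of the shut fingers; the grasp point (between the pads) lies 19 mm behind it (bot.pinch_z is the distance from the TCP to the grasp point, in m); z points along the fingers, y is the line along which they close (so a half turn about z gives the same grasp; the last joint's range is limited). The gripper opens to 85 mm and grips with 20 to 120 N. Pads are 22 mm wide; open, the fingers measure 114 mm over their backs; the gripper's body (76 mm by 85 mm) begins 54 mm behind the grasp point. The pads swing forward as they close: fully open they stand 13 mm farther back than shut.
Start: joints at [1.137, 0.259, 0.021, 1.334, 0, 1.418], TCP at [0.152, 0.528, 0.231] pointing down, gripper open.
Joint ranges: [-3.04, 3.04], [-0.91, 1.82], [-1.04, 1.36], [-1.92, 1.95], [-1.52, 1.45], [-3.14, 3.14]. Speed limits (rad/s): [2.22, 2.22, 2.79, 3.14, 3.14, 3.14].

### API

Orientations are given as a 3x3 rotation matrix whose columns are the frame's x, y, z axes.
In Python, from cell import bot gives the robot as it stands.
- The arm moves only by the tool play_rows, never from a script. Its argument "deltas" is a list of rows, each an object of numbers: "tx", "ty", "tz": the shift along the tool's x, y, z in units of 30 mm (1.0 is 30 mm); "ax", "ay", "az": the turn, a rotation vector about the tool's x, y, z in units of 5 degrees (1.0 is 5 degrees). In form: [{"tx": .., "ty": .., "tz": .., "ax": .., "ay": .., "az": ..}, ...]. A call has exactly 8 rows; each row shifts and turns the commanded pose from where the row before left it, along the tool's axes as they then stand; what a row does not reach is not made up. A row lasts 1/12 s, in which the tool goes at most 41.7 mm and 7.16 degrees, less where a joint would pass 70% of its speed; a pose out of reach is approached as far as the arm can. A call is refused whole if a number of a shift passes 1 or a number of a turn 1, either way. A call with a gripper value outside its range is refused whole. "claw" is the closure, from 0 (fully open) to 1 (shut), set as the call begins (left out, the last holds). The fingers move at their own pace and stop on an object; "force" is the grip in N (left out, the last holds). Time passes only in rows, so rows that do not move let the fingers close, or fill a call up. It gives the time, the measured TCP pose, the force, the opening and the grip force at its end, in the units of the state.
- bot.observe(): the state, without advancing time (a new reading comes with each control period).
- bot.grab_frame(name): name is "side" or "top"; returns a dict with "color" (420x560x3 uint8, blue, green, red), "mtx" (3x3 intrinsics, pixels), "rvec" (rotation vector, rad) and "tvec" (3), from world to camera coordinates, as OpenCV has them. Camera axes: x right, y down, z forward; pixel columns grow to the right and rows downward; lengths in m; the calibration is good to about 2 mm. A picture is of the moment at which its call begins. There is no depth.
- bot.close_job(): hands the job in; it is judged then, once.
The state is a dict: "time_s": time; "joint_pos": joint angles; "dq": joint speeds; "tau": joint torques, N m; "position": TCP position; "orientation": TCP orientation; "contact_force": force on the tool from outside, world axes, zero at the start; "moment": the same for the moment, N m; "opening": finger opening in m; "finger_force": force on a finger pad.
Only numpy, scipy, OpenCV 4.12 (cv2) and the standard library are available. Lean on these libraries where they do the work, as an engineer would, in place of code of your own. Each camera call takes 0.05 s, during which the arm holds its last target. There are 200 camera calls.

## Working session

There is one attempt and no reset: what is moved stays moved. The work goes in short steps, Python scripts to look and compute and a tool call to move; the robot and the scene stay as the last step left them, time stands still between calls to the robot, and variables do not carry over. Pictures are saved under pics/ and viewed, at most 12 in all, crops included, and the job is handed in when it is done.

Besides the shell and the picture viewer there is one more tool, called after ">>>" as name(argument=value, ...) on one line, values as JSON. play_rows: Moves the arm, as the interface text tells. Its arguments: {"type":"object","properties":{"deltas":{"type":"array","items":{"type":"object","properties":{"tx":{"type":"number"},"ty":{"type":"number"},"tz":{"type":"number"},"ax":{"type":"number"},"ay":{"type":"number"},"az":{"type":"number"}}}},"claw":{"type":"number"},"force":{"type":"number"}},"required":["deltas"]}

```bash
mkdir -p pics; cat > h.py <<'E'
import numpy as np, cv2
from cell import bot
def load(n):
    d=np.load(f'{n}.npz'); return {k:d[k] for k in d}
def grab(n,f):
    d=bot.grab_frame(n); cv2.imwrite(f'pics/{f}.png',d['color']); np.savez(f'{f}.npz',color=d['color'],mtx=d['mtx'],rvec=d['rvec'],tvec=d['tvec']); return d
def ray(d,uv):
    R=cv2.Rodrigues(np.asarray(d['rvec'],float))[0]; t=np.asarray(d['tvec'],float).ravel()
    c=-R.T@t; v=R.T@np.linalg.inv(d['mtx'])@np.array([uv[0],uv[1],1.]); return c,v
def onz(d,uv,z):
    c,v=ray(d,uv); return c+v*(z-c[2])/v[2]
def proj(d,p):
    return cv2.projectPoints(np.float64(p).reshape(-1,3),np.float64(d['rvec']),np.float64(d['tvec']),d['mtx'],None)[0].reshape(-1,2)
E
python3 - <<'E'
from h import *
for n in('top','side'):
    d=grab(n,n+'0'); print(n,ray(d,(280,210)),d['mtx'][0,0])
s=bot.observe(); print(s['time_s'],s['position'],s['orientation'],s['opening'],bot.pinch_z)
E
```

```text
top (array([0.29066676, 0.05692159, 1.37328294]), array([ 0.16567807,  0.01164422, -0.98616686])) 451.04079630297986
side (array([-0.07647105, -0.52895761,  0.83415145]), array([ 0.54470753,  0.49820123, -0.67510814])) 479.42841176605765
0.1 [0.15231048 0.52823437 0.23070684] [[-9.60828026e-01  2.77144741e-01 -5.44755637e-04]
 [ 2.77145193e-01  9.60827409e-01 -1.10991153e-03]
 [ 2.15810004e-04 -1.21741051e-03 -9.99999236e-01]] 0.08530285740152108 0.0187
```

View pics/top0.png

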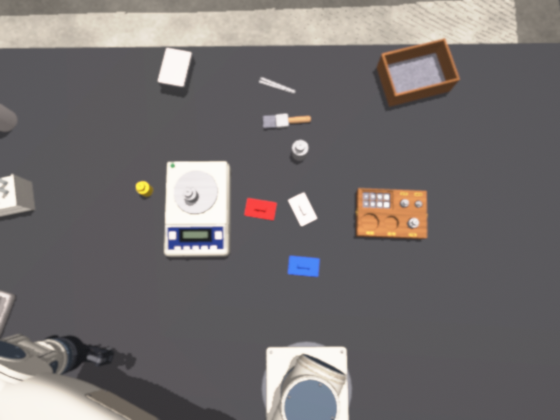

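View pics/side0.png

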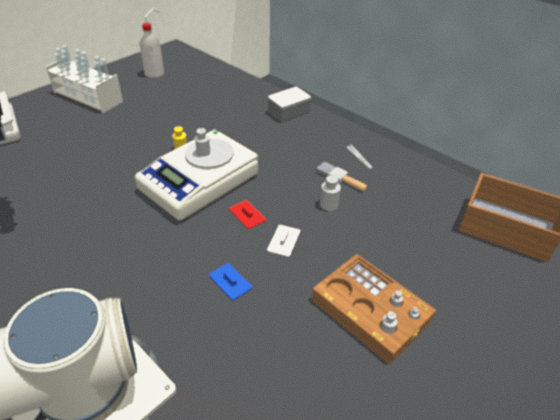

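The top view shows the weight on the pan at about (190,196), the white cover at (303,209) and the case at (392,213). In the side view the weight is at (203,145), the cover at (284,240) and the case at (374,305). Next I'll look at enlarged crops and take mask measurements.

```bash
python3 - <<'E'
from h import *
t=load('top0');s=load('side0')
def crop(d,x,y,w,h,W,H): return cv2.resize(d['color'][y:y+h,x:x+w],(W,H),interpolation=cv2.INTER_CUBIC)
a=np.hstack([crop(t,352,180,80,64,400,320),crop(t,160,160,80,64,400,320)])
b=np.hstack([crop(s,310,250,130,91,400,280),crop(s,180,115,65,45,400,280)])
cv2.imwrite('pics/comp.png',np.vstack([a,b]))
def comp(d,m,x,y,w,h):
    k=np.zeros_like(m);k[y:y+h,x:x+w]=m[y:y+h,x:x+w]
    c=max(cv2.findContours(k,cv2.RETR_EXTERNAL,cv2.CHAIN_APPROX_NONE)[0],key=cv2.contourArea)
    return c
# cover
for n,d,win in(('top',t,(285,185,40,45)),('side',s,(262,220,45,40))):
    m=cv2.inRange(d['color'],(140,140,140),(255,255,255))
    c=comp(d,m,*win); 
    P=np.float32([onz(d,p[0],0.005)[:2] for p in c]); r=cv2.minAreaRect(P)
    print('cover',n,r,cv2.contourArea(c))
# case
hsv=cv2.cvtColor(t['color'],cv2.COLOR_BGR2HSV)
m=cv2.inRange(hsv,(3,100,60),(25,255,255)); m=cv2.morphologyEx(m,cv2.MORPH_CLOSE,np.ones((7,7)))
c=comp(t,m,345,175,100,80); P=np.float32([onz(t,p[0],0.04)[:2] for p in c]); print('case',cv2.minAreaRect(P))
hsv=cv2.cvtColor(s['color'],cv2.COLOR_BGR2HSV)
E
```

```text
cover top ((0.5242096781730652, 0.00496567040681839), (0.09613781422376633, 0.05974549427628517), 25.60388946533203) 563.5
cover side ((0.5225498080253601, 0.004678808152675629), (0.09691231697797775, 0.05812167748808861), 24.431787490844727) 662.0
case ((0.5028519034385681, -0.2591874301433563), (0.21493174135684967, 0.14761723577976227), 87.02827453613281)
```

View pics/comp.png

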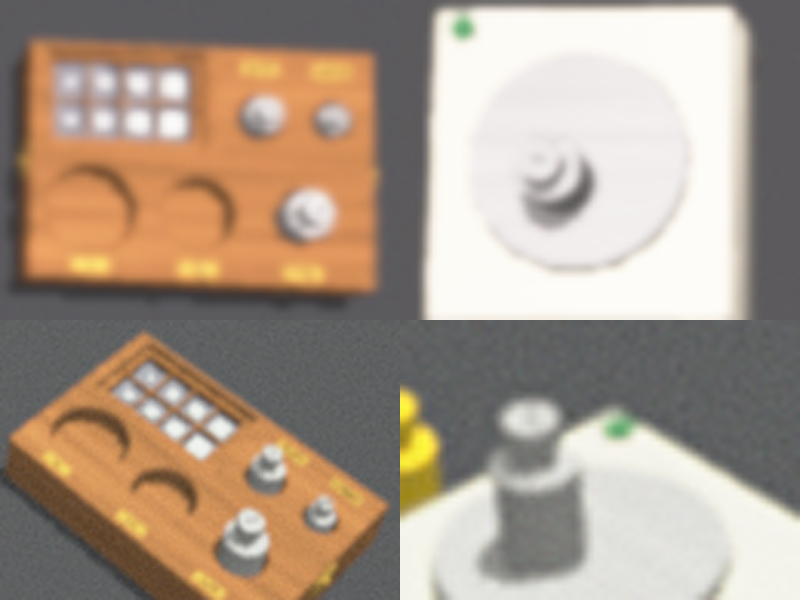

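The crops show the 500 g well at about comp (200,214), i.e. top px (392,223). The weight's knob is at comp (541,161), i.e. top px (188.2,192.2), and at side px of about (201,130). I'll refine these with larger crops and case edge fits.

```bash
python3 - <<'E'
from h import *
t=load('top0');s=load('side0')
def crop(d,x,y,w,h,k):
    im=cv2.resize(d['color'][y:y+h,x:x+w],None,fx=k,fy=k,interpolation=cv2.INTER_CUBIC)
    for i in range(0,w,5): cv2.putText(im,str(x+i),(i*k,8),0,.3,(0,0,255)); cv2.line(im,(int((i+.5)*k),10),(int((i+.5)*k),h*k),(0,0,255) ,1)
    for i in range(0,h,5): cv2.putText(im,str(y+i),(0,i*k+8),0,.3,(0,0,255)); cv2.line(im,(0,int((i+.5)*k)),(w*k,int((i+.5)*k)),(0,0,255),1)
    return im
a=np.hstack([crop(t,360,187,48,48,8),crop(t,176,182,48,48//2*2,8)])
b=np.hstack([crop(s,345,284,32,16,12),crop(s,190,124,32,16,12)])
b=np.hstack([crop(s,335,284,48,26,8),crop(s,180,122,48,26,8)])
cv2.imwrite('pics/comp2.png',np.vstack([a,b]))
# case outline lines: redness channel half-level
def caselines(d,win,z):
    x,y,w,h=win
    f=d['color'].astype(float); r=f[:,:,2]-f[:,:,0]
    k=10; R=cv2.resize(r[y:y+h,x:x+w],None,fx=k,fy=k,interpolation=cv2.INTER_CUBIC)
    return R,k
R,k=caselines(t,(345,178,95,72),.04)
m=(R>55).astype(np.uint8); m=cv2.morphologyEx(m,cv2.MORPH_CLOSE,np.ones((61,61)))
c=max(cv2.findContours(m,cv2.RETR_EXTERNAL,cv2.CHAIN_APPROX_NONE)[0],key=cv2.contourArea)[:,0]
uv=(c+.5)/k-.5+np.array([345,178])
P=np.float32([onz(t,p,.04)[:2] for p in uv]); r=cv2.minAreaRect(P); print(r)
q=cv2.boxPoints(r); print(q)
# robust side fits
ang=np.radians(r[2]); L=np.array([np.cos(ang),np.sin(ang)]);N=np.array([-L[1],L[0]])
l=(P-r[0])@L; n=(P-r[0])@N
for nm,sel,a,b in(('n+',(n>.05)&(abs(l)<.09),l,n),('n-',(n<-.05)&(abs(l)<.09),l,n),('l+',(l>.09)&(abs(n)<.06),n,l),('l-',(l<-.09)&(abs(n)<.06),n,l)):
    p=np.polyfit(a[sel],b[sel],1); print(nm,p,np.median(b[sel]))
E
```

```text
((0.5036782622337341, -0.2599561810493469), (0.2143734097480774, 0.1470717042684555), 87.07879638671875)
[[ 0.42477545 -0.36325604]
 [ 0.57165605 -0.3707512 ]
 [ 0.58258104 -0.15665632]
 [ 0.43570048 -0.14916116]]
n+ [0.00042191 0.07313924] 0.07313907441533722
n- [ 0.00448129 -0.07274561] -0.07274853123560876
l+ [0.00298859 0.10464979] 0.10443714140891186
l- [-0.00034455 -0.1059742 ] -0.10589990426491311
```

View pics/comp2.png

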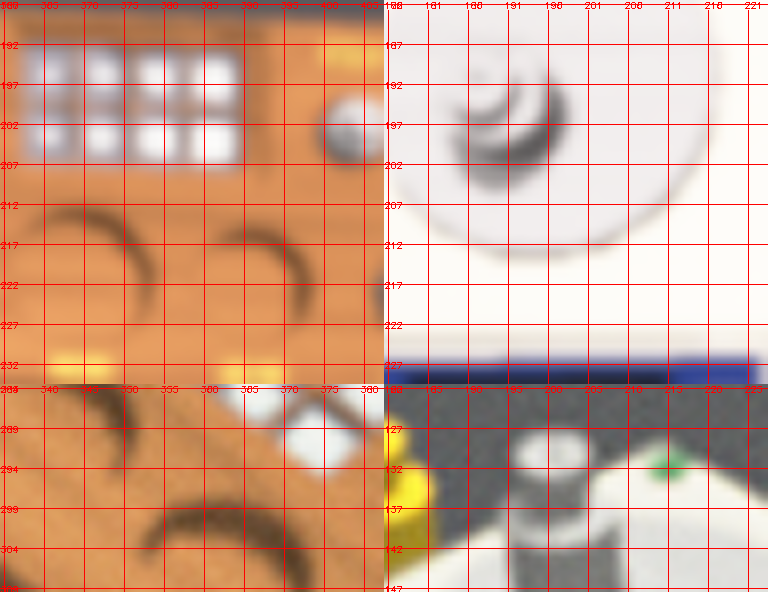

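The 500 g well's arc in the top view has its top at y≈214.9 and its right edge at x≈398.5, so the rim centre is about (391.2,222.2). The knob top is at side px (200.6,130.1) and roughly (188.4,193) in the top view. Next I'll fit the rim and cross-check the knob across both views.

```bash
python3 - <<'E'
from h import *
from scipy.optimize import least_squares
from scipy.ndimage import map_coordinates as mc
t=load('top0');s=load('side0')
print('knob top',onz(t,(188.4,193),.154),'side',onz(s,(200.6,130.1),.154))
print('well', onz(t,(391.2,222.2),.04),'case->', )
def rim(d,c0,r):
    g=cv2.GaussianBlur(d['color'],(0,0),.6)[:,:,1].astype(float)
    c=np.array(c0[:2]); 
    for it in range(4):
        pts=[]
        for a in np.radians(np.arange(0,360,5)):
            rr=np.linspace(r-.012,r+.008,81); u=np.array([np.cos(a),np.sin(a)])
            W=np.c_[c+rr[:,None]*u,np.full(81,.04)]; p=proj(d,W); v=mc(g,[p[:,1],p[:,0]],order=1)
            i=v.argmin(); wood=np.median(g[int(p[40,1])-12:int(p[40,1])+12,int(p[40,0])-12:int(p[40,0])+12])
            if v[i]<.72*v[i:].max() and i<75:
                h=(v[i]+v[i:].max())/2; j=i+np.argmax(v[i:]>h); pts.append(np.r_[c+rr[j]*u,np.degrees(a)])
        pts=np.array(pts); 
        f=least_squares(lambda q:np.hypot(*(pts[:,:2]-q).T)-r,c,loss='soft_l1',f_scale=.001); c=f.x
    return c,len(pts),np.abs(f.fun).mean(),pts[:,2]
w0=onz(t,(391.2,222.2),.04)
for n,d in(('top',t),('side',s)):
    c,k,e,a=rim(d,w0,.0215); print(n,'500',c,k,e,a.min(),a.max())
    c,k,e,a=rim(d,onz(t,(369.6,221.1),.04),.0265); print(n,'1kg',c,k,e)
print('1kg wt base-ish')
E
```

```text
knob top [0.54547898 0.32395729 0.154     ] side [0.55013705 0.32790354 0.154     ]
well [ 0.47469655 -0.25847515  0.04      ] case->
top 500 [ 0.47677619 -0.25963748] 26 0.0005893576748046147 0.0 355.0
top 1kg [ 0.48061408 -0.19432424] 15 0.0002354278694842407
side 500 [ 0.47309404 -0.25864812] 39 0.0004500661371189497 0.0 355.0
side 1kg [ 0.4761162  -0.19482185] 39 0.00041833793400257056
1kg wt base-ish
```

The well is near (0.475,-0.259) and the weight near (0.548,0.326). I'm moving over the pan now.

>>> play_rows(deltas=[{"tx": -0.9, "ty": -0.18}, {"tx": -0.9, "ty": -0.18}, {"tx": -0.9, "ty": -0.18}, {"tx": -0.9, "ty": -0.18}, {"tx": -0.9, "ty": -0.18}, {"tx": -0.9, "ty": -0.18}, {"tx": -0.9, "ty": -0.18}, {"tx": -0.9, "ty": -0.18}], claw=0, force=50)

```text
$.deltas[0]: bad value
```

>>> play_rows(deltas=[{"tx": -0.9, "ty": -0.18}, {"tx": -0.9, "ty": -0.18}, {"tx": -0.9, "ty": -0.18}, {"tx": -0.9, "ty": -0.18}, {"tx": -0.9, "ty": -0.18}, {"tx": -0.9, "ty": -0.18}, {"tx": -0.6, "ty": -0.1}, {"tx": 0}])

```text
$.deltas[0]: bad value
```

>>> play_rows(deltas=[{"tx": -0.9, "ty": -0.18, "tz": 0, "ax": 0, "ay": 0, "az": 0}, {"tx": -0.9, "ty": -0.18, "tz": 0, "ax": 0, "ay": 0, "az": 0}, {"tx": -0.9, "ty": -0.18, "tz": 0, "ax": 0, "ay": 0, "az": 0}, {"tx": -0.9, "ty": -0.18, "tz": 0, "ax": 0, "ay": 0, "az": 0}, {"tx": -0.9, "ty": -0.18, "tz": 0, "ax": 0, "ay": 0, "az": 0}, {"tx": -0.9, "ty": -0.18, "tz": 0, "ax": 0, "ay": 0, "az": 0}, {"tx": -0.9, "ty": -0.18, "tz": 0, "ax": 0, "ay": 0, "az": 0}, {"tx": -0.9, "ty": -0.18, "tz": 0, "ax": 0, "ay": 0, "az": 0}], claw=0, force=50)

```text
time_s: 0.77
position: [0.349, 0.4262, 0.231]
orientation: [[-0.961, 0.277, -0.0], [0.277, 0.961, -0.0], [0.0, -0.001, -1.0]]
contact_force: [-0.5, -0.3, 0.9]
opening: 0.0852
finger_force: 0.0
```

>>> play_rows(deltas=[{"tx": -0.95, "ty": -0.18, "tz": 0, "ax": 0, "ay": 0, "az": 0}, {"tx": -1, "ty": -0.19, "tz": 0, "ax": 0, "ay": 0, "az": 0}, {"tx": -1, "ty": -0.19, "tz": 0, "ax": 0, "ay": 0, "az": 0}, {"tx": -1, "ty": -0.19, "tz": 0, "ax": 0, "ay": 0, "az": 0}, {"tx": -1, "ty": -0.19, "tz": 0, "ax": 0, "ay": 0, "az": 0}, {"tx": -1, "ty": -0.19, "tz": 0, "ax": 0, "ay": 0, "az": 0}, {"tx": -0.9, "ty": -0.16, "tz": 0, "ax": 0, "ay": 0, "az": 0}, {"tx": -0.45, "ty": -0.08, "tz": 0, "ax": 0, "ay": 0, "az": 0}])

```text
time_s: 1.43
position: [0.5494, 0.3251, 0.2303]
orientation: [[-0.96, 0.279, -0.001], [0.279, 0.96, -0.001], [0.0, -0.001, -1.0]]
contact_force: [-1.0, 0.0, 0.0]
opening: 0.0851
finger_force: 0.0
```

```bash
python3 - <<'E'
from h import *
t=grab('top','top1');s=grab('side','side1')
o=bot.observe();print(o['time_s'],o['position'])
def crop(d,x,y,w,h,k):
    return cv2.resize(d['color'][y:y+h,x:x+w],(w*k,h*k),interpolation=cv2.INTER_CUBIC)
cv2.imwrite('pics/c3.png',np.hstack([crop(t,150,150,80,80,5),crop(s,165,90,80,80,5)]))
p=np.array(o['position']); print(proj(t,p),proj(s,p))
E
```

```text
1.5333 [0.54862365 0.32563408 0.23005546]
[[181.54740045 185.88287296]] [[197.90565714 104.5398798 ]]
```

View pics/c3.png

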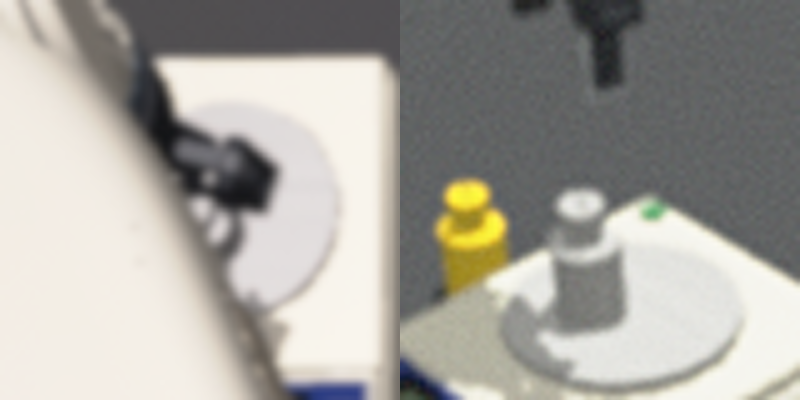

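The fingers straddle the knob: in the side crop the right finger is at (608,88) and the knob at (581,205). Descending.

>>> play_rows(deltas=[{"tx": 0, "ty": 0.02, "tz": 0.7, "ax": 0, "ay": 0, "az": 0}, {"tx": 0, "ty": 0, "tz": 0.8, "ax": 0, "ay": 0, "az": 0}, {"tx": 0, "ty": 0, "tz": 0.8, "ax": 0, "ay": 0, "az": 0}, {"tx": 0, "ty": 0, "tz": 0.8, "ax": 0, "ay": 0, "az": 0}, {"tx": 0, "ty": 0, "tz": 0.6, "ax": 0, "ay": 0, "az": 0}, {"tx": 0, "ty": 0, "tz": 0.35, "ax": 0, "ay": 0, "az": 0}, {"tx": 0, "ty": 0, "tz": 0.15, "ax": 0, "ay": 0, "az": 0}, {"tx": 0, "ty": 0, "tz": 0, "ax": 0, "ay": 0, "az": 0}])

```text
time_s: 2.2
position: [0.5464, 0.3278, 0.1048]
orientation: [[-0.961, 0.276, -0.001], [0.276, 0.961, -0.0], [0.001, -0.001, -1.0]]
contact_force: [-0.1, 0.1, 0.3]
opening: 0.0853
finger_force: 0.0
```

>>> play_rows(deltas=[{"tx": 0, "ty": 0, "tz": 0, "ax": 0, "ay": 0, "az": 0}, {"tx": 0, "ty": 0, "tz": 0, "ax": 0, "ay": 0, "az": 0}, {"tx": 0, "ty": 0, "tz": 0, "ax": 0, "ay": 0, "az": 0}, {"tx": 0, "ty": 0, "tz": 0, "ax": 0, "ay": 0, "az": 0}, {"tx": 0, "ty": 0, "tz": 0, "ax": 0, "ay": 0, "az": 0}, {"tx": 0, "ty": 0, "tz": 0, "ax": 0, "ay": 0, "az": 0}, {"tx": 0, "ty": 0, "tz": 0, "ax": 0, "ay": 0, "az": 0}, {"tx": 0, "ty": 0, "tz": 0, "ax": 0, "ay": 0, "az": 0}], claw=1, force=50)

```text
time_s: 2.87
position: [0.5475, 0.3275, 0.1065]
orientation: [[-0.961, 0.277, 0.002], [0.277, 0.961, 0.001], [-0.001, 0.001, -1.0]]
contact_force: [-1.5, -0.1, 6.2]
opening: 0.0363
finger_force: 49.9
```

>>> play_rows(deltas=[{"tx": 0, "ty": 0, "tz": -0.1, "ax": 0, "ay": 0, "az": 0}, {"tx": 0, "ty": 0, "tz": -0.3, "ax": 0, "ay": 0, "az": 0}, {"tx": 0, "ty": 0, "tz": -0.5, "ax": 0, "ay": 0, "az": 0}, {"tx": 0, "ty": 0, "tz": -0.5, "ax": 0, "ay": 0, "az": 0}, {"tx": 0, "ty": 0, "tz": -0.3, "ax": 0, "ay": 0, "az": 0}, {"tx": 0, "ty": 0, "tz": -0.1, "ax": 0, "ay": 0, "az": 0}, {"tx": 0, "ty": 0, "tz": 0, "ax": 0, "ay": 0, "az": 0}, {"tx": 0, "ty": 0, "tz": 0, "ax": 0, "ay": 0, "az": 0}])

```text
time_s: 3.53
position: [0.547, 0.3274, 0.1587]
orientation: [[-0.961, 0.277, -0.001], [0.277, 0.961, -0.0], [0.001, -0.0, -1.0]]
contact_force: [-0.2, -0.9, -5.5]
opening: 0.0365
finger_force: 50.8
```

```bash
python3 - <<'E'
from h import *
t=grab('top','top2');s=grab('side','side2')
o=bot.observe();print(o['time_s'],o['position'],o['contact_force'],o['opening'])
def crop(d,x,y,w,h,k):
    return cv2.resize(d['color'][y:y+h,x:x+w],(w*k,h*k),interpolation=cv2.INTER_CUBIC)
cv2.imwrite('pics/c4.png',np.hstack([crop(t,150,150,80,80,5),crop(s,165,90,80,80,5)]))
E
```

```text
3.6333 [0.54678296 0.32730227 0.15828   ] [-0.33124602 -0.21413918 -4.70464472] 0.03651355012122567
```

View pics/c4.png

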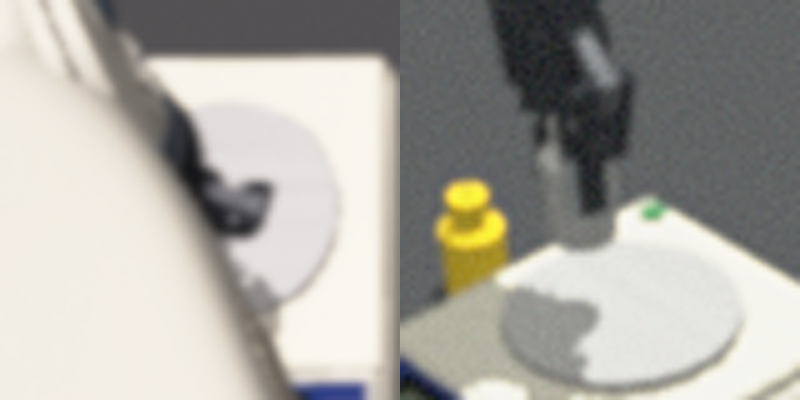

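The weight is held, with fz at −5 N and its underside clear of the pan (in the side crop the body bottom is at (585,245)). Now I'll work out the carry rows.

```bash
cat >> h.py <<'E'
def plan(target,yaw,n):
    """rows (units) from the present pose to target with tool-y at yaw deg; smooth profile"""
    o=bot.observe(); p=np.array(o['position']); R=np.array(o['orientation'])
    th=np.degrees(np.arctan2(R[1,1],R[0,1])); dth=(yaw-th+180)%360-180
    s=(1-np.cos(np.pi*np.clip(np.linspace(0,1,n+1),0,1)))/2
    s=.35*s+.65*np.linspace(0,1,n+1); s=np.clip(s,0,1)
    out=[]
    for i in range(n):
        d=(np.array(target)-p)*(s[i+1]-s[i]); a=np.radians(th+dth*s[i])
        ty=d[0]*np.cos(a)+d[1]*np.sin(a); tx=-d[0]*np.sin(a)+d[1]*np.cos(a)
        out.append((tx/.03,ty/.03,-d[2]/.03,-dth*(s[i+1]-s[i])/5))
    print(p.round(4),round(th,2)); 
    for i,r in enumerate(out): print(i,np.round(r,2).tolist())
E
python3 -c "
from h import *
plan((.475,-.258,.150),-3,24)"
```

```text
[0.5468 0.3273 0.1583] 73.91
0 [-0.09, -0.55, 0.01, 0.44]
1 [-0.12, -0.61, 0.01, 0.49]
2 [-0.16, -0.66, 0.01, 0.53]
3 [-0.21, -0.7, 0.01, 0.57]
4 [-0.26, -0.74, 0.01, 0.61]
5 [-0.31, -0.77, 0.01, 0.65]
6 [-0.38, -0.79, 0.01, 0.68]
7 [-0.44, -0.79, 0.01, 0.71]
8 [-0.5, -0.79, 0.01, 0.73]
9 [-0.57, -0.77, 0.01, 0.75]
10 [-0.62, -0.75, 0.01, 0.76]
11 [-0.68, -0.71, 0.01, 0.77]
12 [-0.72, -0.66, 0.01, 0.77]
13 [-0.76, -0.61, 0.01, 0.76]
14 [-0.79, -0.55, 0.01, 0.75]
15 [-0.8, -0.48, 0.01, 0.73]
16 [-0.8, -0.42, 0.01, 0.71]
17 [-0.8, -0.35, 0.01, 0.68]
18 [-0.78, -0.29, 0.01, 0.65]
19 [-0.75, -0.23, 0.01, 0.61]
20 [-0.71, -0.18, 0.01, 0.57]
21 [-0.66, -0.13, 0.01, 0.53]
22 [-0.61, -0.09, 0.01, 0.49]
23 [-0.56, -0.06, 0.01, 0.44]
```

>>> play_rows(deltas=[{"tx": -0.05, "ty": -0.3, "tz": 0, "ax": 0, "ay": 0, "az": 0.3}, {"tx": -0.12, "ty": -0.6, "tz": 0, "ax": 0, "ay": 0, "az": 0.5}, {"tx": -0.16, "ty": -0.66, "tz": 0, "ax": 0, "ay": 0, "az": 0.53}, {"tx": -0.21, "ty": -0.7, "tz": 0, "ax": 0, "ay": 0, "az": 0.57}, {"tx": -0.26, "ty": -0.74, "tz": 0, "ax": 0, "ay": 0, "az": 0.61}, {"tx": -0.31, "ty": -0.77, "tz": 0, "ax": 0, "ay": 0, "az": 0.65}, {"tx": -0.38, "ty": -0.79, "tz": 0, "ax": 0, "ay": 0, "az": 0.68}, {"tx": -0.44, "ty": -0.79, "tz": 0, "ax": 0, "ay": 0, "az": 0.71}])

```text
time_s: 4.3
position: [0.5275, 0.1553, 0.1589]
orientation: [[-0.776, 0.63, -0.001], [0.63, 0.776, -0.0], [0.0, -0.001, -1.0]]
contact_force: [1.1, -0.0, -4.2]
opening: 0.0362
finger_force: 50.9
```

>>> play_rows(deltas=[{"tx": -0.5, "ty": -0.79, "tz": 0, "ax": 0, "ay": 0, "az": 0.75}, {"tx": -0.57, "ty": -0.77, "tz": 0, "ax": 0, "ay": 0, "az": 0.76}, {"tx": -0.62, "ty": -0.75, "tz": 0, "ax": 0, "ay": 0, "az": 0.77}, {"tx": -0.68, "ty": -0.71, "tz": 0, "ax": 0, "ay": 0, "az": 0.77}, {"tx": -0.72, "ty": -0.66, "tz": 0, "ax": 0, "ay": 0, "az": 0.77}, {"tx": -0.76, "ty": -0.61, "tz": 0, "ax": 0, "ay": 0, "az": 0.77}, {"tx": -0.79, "ty": -0.55, "tz": 0, "ax": 0, "ay": 0, "az": 0.76}, {"tx": -0.8, "ty": -0.48, "tz": 0, "ax": 0, "ay": 0, "az": 0.75}])

```text
time_s: 4.97
position: [0.5009, -0.0742, 0.159]
orientation: [[-0.348, 0.937, -0.001], [0.937, 0.348, -0.0], [0.0, -0.0, -1.0]]
contact_force: [0.5, -0.2, -5.0]
opening: 0.0362
finger_force: 50.9
```

>>> play_rows(deltas=[{"tx": -0.8, "ty": -0.42, "tz": 0, "ax": 0, "ay": 0, "az": 0.71}, {"tx": -0.8, "ty": -0.35, "tz": 0, "ax": 0, "ay": 0, "az": 0.68}, {"tx": -0.78, "ty": -0.29, "tz": 0, "ax": 0, "ay": 0, "az": 0.65}, {"tx": -0.75, "ty": -0.23, "tz": 0, "ax": 0, "ay": 0, "az": 0.61}, {"tx": -0.71, "ty": -0.18, "tz": 0, "ax": 0, "ay": 0, "az": 0.57}, {"tx": -0.66, "ty": -0.13, "tz": 0, "ax": 0, "ay": 0, "az": 0.53}, {"tx": -0.5, "ty": -0.07, "tz": 0, "ax": 0, "ay": 0, "az": 0.4}, {"tx": -0.2, "ty": 0, "tz": 0, "ax": 0, "ay": 0, "az": 0.2}])

```text
time_s: 5.63
position: [0.4826, -0.2387, 0.1588]
orientation: [[0.024, 1.0, -0.001], [1.0, -0.024, -0.0], [-0.0, -0.001, -1.0]]
contact_force: [0.9, 0.7, -4.4]
opening: 0.0362
finger_force: 50.9
```

```bash
python3 -c "
from h import *
o=bot.observe();print(o['time_s'],o['contact_force'],o['opening'])
plan((.475,-.258,.120),-3,7)"
```

```text
5.6333 [ 0.93552147  0.69563875 -4.35951696] 0.03623972246646924
[ 0.4826 -0.2387  0.1588] -1.39
0 [-0.07, -0.03, 0.14, 0.04]
1 [-0.09, -0.03, 0.18, 0.05]
2 [-0.11, -0.04, 0.21, 0.05]
3 [-0.11, -0.04, 0.22, 0.06]
4 [-0.11, -0.04, 0.21, 0.05]
5 [-0.09, -0.03, 0.18, 0.05]
6 [-0.07, -0.02, 0.14, 0.04]
```

>>> play_rows(deltas=[{"tx": -0.08, "ty": -0.03, "tz": 0.2, "ax": 0, "ay": 0, "az": 0.05}, {"tx": -0.1, "ty": -0.04, "tz": 0.4, "ax": 0, "ay": 0, "az": 0.05}, {"tx": -0.12, "ty": -0.04, "tz": 0.5, "ax": 0, "ay": 0, "az": 0.06}, {"tx": -0.12, "ty": -0.05, "tz": 0.5, "ax": 0, "ay": 0, "az": 0.06}, {"tx": -0.12, "ty": -0.04, "tz": 0.4, "ax": 0, "ay": 0, "az": 0.06}, {"tx": -0.1, "ty": -0.03, "tz": 0.3, "ax": 0, "ay": 0, "az": 0.05}, {"tx": 0, "ty": 0, "tz": 0, "ax": 0, "ay": 0, "az": 0}, {"tx": 0, "ty": 0, "tz": 0, "ax": 0, "ay": 0, "az": 0}])

```text
time_s: 6.3
position: [0.4758, -0.255, 0.09]
orientation: [[0.047, 0.999, -0.001], [0.999, -0.047, 0.001], [0.001, -0.001, -1.0]]
contact_force: [-0.4, 0.4, -5.2]
opening: 0.0363
finger_force: 50.9
```

```bash
python3 - <<'E'
from h import *
t=grab('top','top3');s=grab('side','side3')
o=bot.observe();p=np.array(o['position']);print(o['time_s'],p,o['contact_force'])
def crop(d,x,y,w,h,k):
    im=cv2.resize(d['color'][y:y+h,x:x+w],(w*k,h*k),interpolation=cv2.INTER_CUBIC)
    for i in range(0,w,10): cv2.putText(im,str(x+i),(i*k,8),0,.3,(0,0,255)); cv2.line(im,(int((i+.5)*k),0),(int((i+.5)*k),6),(0,0,255) ,1)
    for i in range(0,h,10): cv2.putText(im,str(y+i),(0,i*k+8),0,.3,(0,0,255))
    return im
cv2.imwrite('pics/c5.png',np.hstack([crop(t,355,185,66,66,6),crop(s,320,250,67,66,6)]))
print(proj(t,p),proj(s,p), proj(s,p-[0,0,.0225]))
E
```

```text
6.4 [ 0.4764443  -0.25536111  0.09091611] [-0.4472963  -0.08006846 -4.29415305]
[[394.16307533 219.14163436]] [[366.12583636 288.52335275]] [[364.56841804 295.69250787]]
```

View pics/c5.png

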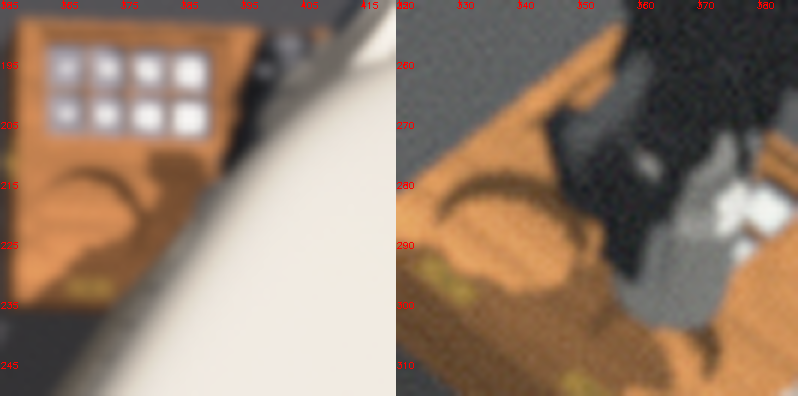

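The side view shows the body's bottom at about (364.6,304.5), so the underside ellipse centre is near (364.6,297.3). The well's right rim is visible at about (373,308).

```bash
python3 - <<'E'
from h import *
s=load('side3');
for z in(.066,.0685): print(onz(s,(364.6,297.3),z))
f=cv2.cvtColor(s['color'],cv2.COLOR_BGR2HSV)
for y in(294,296,298,300,302,304,306): print(y,[tuple(int(v) for v in f[y,x]) [1] for x in range(350,380)])
for x in(360,364,368): print(x,[int(f[y,x,1]) for y in range(298,312)])
E
```

```text
[ 0.47501586 -0.25686764  0.066     ]
[ 0.47322101 -0.25775317  0.0685    ]
294 [137, 139, 143, 140, 140, 106, 69, 0, 46, 12, 21, 9, 2, 2, 8, 0, 9, 15, 12, 13, 8, 8, 8, 6, 6, 25, 59, 90, 123, 145]
296 [135, 133, 137, 149, 136, 98, 53, 12, 22, 11, 12, 10, 7, 2, 9, 2, 9, 4, 6, 2, 13, 2, 6, 10, 30, 79, 116, 141, 147, 149]
298 [138, 141, 142, 144, 141, 109, 77, 17, 16, 9, 11, 2, 9, 2, 14, 7, 4, 11, 11, 4, 6, 8, 12, 8, 54, 111, 142, 154, 145, 150]
300 [143, 142, 133, 139, 138, 130, 100, 63, 16, 13, 4, 11, 4, 13, 7, 2, 4, 13, 8, 8, 10, 8, 6, 40, 92, 135, 147, 147, 146, 147]
302 [134, 139, 140, 136, 139, 134, 130, 132, 93, 53, 35, 15, 7, 2, 7, 8, 0, 12, 8, 4, 8, 22, 55, 96, 136, 140, 148, 151, 145, 143]
304 [150, 148, 135, 140, 140, 138, 142, 137, 133, 141, 122, 104, 72, 73, 81, 77, 60, 50, 41, 41, 35, 67, 116, 145, 148, 145, 146, 150, 145, 148]
306 [140, 139, 142, 139, 142, 137, 138, 143, 144, 150, 143, 141, 143, 143, 148, 146, 143, 144, 144, 134, 131, 134, 120, 140, 143, 151, 144, 149, 147, 138]
360 [11, 2, 4, 11, 35, 80, 122, 147, 143, 142, 137, 137, 142, 144]
364 [14, 7, 7, 8, 7, 25, 81, 121, 148, 146, 140, 142, 146, 136]
368 [11, 11, 8, 8, 8, 9, 41, 114, 144, 147, 149, 146, 147, 144]
```

The weight's centre needs a shift of about (-0.7,-1.2) mm to sit over the well. I'll descend to the rim and check the forces.

>>> play_rows(deltas=[{"tx": -0.04, "ty": -0.025, "tz": 0.1, "ax": 0, "ay": 0, "az": 0}, {"tx": 0, "ty": 0, "tz": 0.25, "ax": 0, "ay": 0, "az": 0}, {"tx": 0, "ty": 0, "tz": 0.25, "ax": 0, "ay": 0, "az": 0}, {"tx": 0, "ty": 0, "tz": 0.15, "ax": 0, "ay": 0, "az": 0}, {"tx": 0, "ty": 0, "tz": 0.12, "ax": 0, "ay": 0, "az": 0}, {"tx": 0, "ty": 0, "tz": 0.08, "ax": 0, "ay": 0, "az": 0}, {"tx": 0, "ty": 0, "tz": 0.06, "ax": 0, "ay": 0, "az": 0}, {"tx": 0, "ty": 0, "tz": 0.04, "ax": 0, "ay": 0, "az": 0}])

```text
time_s: 7.07
position: [0.4753, -0.2567, 0.0585]
orientation: [[0.048, 0.999, -0.0], [0.999, -0.048, 0.0], [0.0, -0.0, -1.0]]
contact_force: [-0.3, 0.1, -4.4]
opening: 0.0366
finger_force: 51.0
```

>>> play_rows(deltas=[{"tx": 0, "ty": 0, "tz": 0.03, "ax": 0, "ay": 0, "az": 0}, {"tx": 0, "ty": 0, "tz": 0.03, "ax": 0, "ay": 0, "az": 0}, {"tx": 0, "ty": 0, "tz": 0, "ax": 0, "ay": 0, "az": 0}, {"tx": 0, "ty": 0, "tz": 0, "ax": 0, "ay": 0, "az": 0}, {"tx": 0, "ty": 0, "tz": 0, "ax": 0, "ay": 0, "az": 0}, {"tx": 0, "ty": 0, "tz": 0, "ax": 0, "ay": 0, "az": 0}, {"tx": 0, "ty": 0, "tz": 0, "ax": 0, "ay": 0, "az": 0}, {"tx": 0, "ty": 0, "tz": 0, "ax": 0, "ay": 0, "az": 0}])

```text
time_s: 7.73
position: [0.4753, -0.2567, 0.057]
orientation: [[0.048, 0.999, 0.0], [0.999, -0.048, -0.0], [-0.0, 0.0, -1.0]]
contact_force: [-0.0, -0.6, -4.4]
opening: 0.0367
finger_force: 51.0
```

It looks like the weight is already about 5 mm into the well with no side force, so I'll continue down.

>>> play_rows(deltas=[{"tx": 0, "ty": 0, "tz": 0.06, "ax": 0, "ay": 0, "az": 0}, {"tx": 0, "ty": 0, "tz": 0.06, "ax": 0, "ay": 0, "az": 0}, {"tx": 0, "ty": 0, "tz": 0.06, "ax": 0, "ay": 0, "az": 0}, {"tx": 0, "ty": 0, "tz": 0.04, "ax": 0, "ay": 0, "az": 0}, {"tx": 0, "ty": 0, "tz": 0.03, "ax": 0, "ay": 0, "az": 0}, {"tx": 0, "ty": 0, "tz": 0.02, "ax": 0, "ay": 0, "az": 0}, {"tx": 0, "ty": 0, "tz": 0, "ax": 0, "ay": 0, "az": 0}, {"tx": 0, "ty": 0, "tz": 0, "ax": 0, "ay": 0, "az": 0}])

```text
time_s: 8.4
position: [0.4753, -0.2567, 0.0489]
orientation: [[0.048, 0.999, -0.0], [0.999, -0.048, 0.0], [0.0, -0.0, -1.0]]
contact_force: [-0.8, 0.3, -4.3]
opening: 0.0364
finger_force: 51.0
```

>>> play_rows(deltas=[{"tx": 0, "ty": 0, "tz": 0.02, "ax": 0, "ay": 0, "az": 0}, {"tx": 0, "ty": 0, "tz": 0.02, "ax": 0, "ay": 0, "az": 0}, {"tx": 0, "ty": 0, "tz": 0.02, "ax": 0, "ay": 0, "az": 0}, {"tx": 0, "ty": 0, "tz": 0, "ax": 0, "ay": 0, "az": 0}, {"tx": 0, "ty": 0, "tz": 0, "ax": 0, "ay": 0, "az": 0}, {"tx": 0, "ty": 0, "tz": 0, "ax": 0, "ay": 0, "az": 0}, {"tx": 0, "ty": 0, "tz": 0, "ax": 0, "ay": 0, "az": 0}, {"tx": 0, "ty": 0, "tz": 0, "ax": 0, "ay": 0, "az": 0}])

```text
time_s: 9.07
position: [0.4753, -0.2567, 0.0471]
orientation: [[0.048, 0.999, 0.0], [0.999, -0.048, -0.0], [-0.0, 0.0, -1.0]]
contact_force: [0.4, 0.1, -4.1]
opening: 0.0363
finger_force: 51.0
```

>>> play_rows(deltas=[{"tx": 0, "ty": 0, "tz": 0.02, "ax": 0, "ay": 0, "az": 0}, {"tx": 0, "ty": 0, "tz": 0.02, "ax": 0, "ay": 0, "az": 0}, {"tx": 0, "ty": 0, "tz": 0.02, "ax": 0, "ay": 0, "az": 0}, {"tx": 0, "ty": 0, "tz": 0, "ax": 0, "ay": 0, "az": 0}, {"tx": 0, "ty": 0, "tz": 0, "ax": 0, "ay": 0, "az": 0}, {"tx": 0, "ty": 0, "tz": 0, "ax": 0, "ay": 0, "az": 0}, {"tx": 0, "ty": 0, "tz": 0, "ax": 0, "ay": 0, "az": 0}, {"tx": 0, "ty": 0, "tz": 0, "ax": 0, "ay": 0, "az": 0}])

```text
time_s: 9.73
position: [0.4754, -0.2567, 0.0464]
orientation: [[0.048, 0.999, 0.001], [0.999, -0.048, -0.001], [-0.001, 0.001, -1.0]]
contact_force: [-3.5, 3.0, 8.6]
opening: 0.0364
finger_force: 52.4
```

Contact came at TCP 0.0464, as predicted for fully down. Releasing, then lifting.

>>> play_rows(deltas=[{"tx": 0, "ty": 0, "tz": -0.03, "ax": 0, "ay": 0, "az": 0}, {"tx": 0, "ty": 0, "tz": 0, "ax": 0, "ay": 0, "az": 0}, {"tx": 0, "ty": 0, "tz": 0, "ax": 0, "ay": 0, "az": 0}, {"tx": 0, "ty": 0, "tz": 0, "ax": 0, "ay": 0, "az": 0}, {"tx": 0, "ty": 0, "tz": 0, "ax": 0, "ay": 0, "az": 0}, {"tx": 0, "ty": 0, "tz": 0, "ax": 0, "ay": 0, "az": 0}, {"tx": 0, "ty": 0, "tz": 0, "ax": 0, "ay": 0, "az": 0}, {"tx": 0, "ty": 0, "tz": 0, "ax": 0, "ay": 0, "az": 0}], claw=0.3)

```text
time_s: 10.4
position: [0.4753, -0.2567, 0.0461]
orientation: [[0.048, 0.999, -0.0], [0.999, -0.048, 0.0], [0.0, -0.0, -1.0]]
contact_force: [0.7, -0.0, -0.5]
opening: 0.06
finger_force: 0.0
```

>>> play_rows(deltas=[{"tx": 0, "ty": 0, "tz": -0.2, "ax": 0, "ay": 0, "az": 0}, {"tx": 0, "ty": 0, "tz": -0.5, "ax": 0, "ay": 0, "az": 0}, {"tx": 0, "ty": 0, "tz": -0.7, "ax": 0, "ay": 0, "az": 0}, {"tx": 0, "ty": 0, "tz": -0.9, "ax": 0, "ay": 0, "az": 0}, {"tx": 0, "ty": 0, "tz": -0.7, "ax": 0, "ay": 0, "az": 0}, {"tx": 0, "ty": 0, "tz": -0.5, "ax": 0, "ay": 0, "az": 0}, {"tx": 0, "ty": 0, "tz": -0.2, "ax": 0, "ay": 0, "az": 0}, {"tx": 0, "ty": 0, "tz": 0, "ax": 0, "ay": 0, "az": 0}])

```text
time_s: 11.07
position: [0.4758, -0.257, 0.1587]
orientation: [[0.048, 0.999, 0.002], [0.999, -0.048, -0.002], [-0.002, 0.002, -1.0]]
contact_force: [0.3, -0.3, -0.7]
opening: 0.0598
finger_force: 0.0
```

```bash
python3 -c "
from h import *
o=bot.observe();print(o['time_s'],o['contact_force'],o['opening'])
plan((.5225,.0048,.13),-65,16)"
```

```text
11.0667 [ 0.28797298 -0.32011145 -0.73257438] 0.05981692321339805
[ 0.4758 -0.257   0.1587] -2.74
0 [0.39, 0.05, 0.04, 0.55]
1 [0.45, 0.04, 0.05, 0.63]
2 [0.5, 0.01, 0.05, 0.71]
3 [0.55, -0.02, 0.06, 0.78]
4 [0.59, -0.06, 0.06, 0.84]
5 [0.62, -0.11, 0.07, 0.88]
6 [0.63, -0.16, 0.07, 0.91]
7 [0.63, -0.22, 0.07, 0.93]
8 [0.61, -0.27, 0.07, 0.93]
9 [0.57, -0.31, 0.07, 0.91]
10 [0.53, -0.34, 0.07, 0.88]
11 [0.47, -0.36, 0.06, 0.84]
12 [0.41, -0.37, 0.06, 0.78]
13 [0.35, -0.36, 0.05, 0.71]
14 [0.29, -0.34, 0.05, 0.63]
15 [0.24, -0.31, 0.04, 0.55]
```

>>> play_rows(deltas=[{"tx": 0.39, "ty": 0.05, "tz": 0, "ax": 0, "ay": 0, "az": 0.55}, {"tx": 0.45, "ty": 0.04, "tz": 0.05, "ax": 0, "ay": 0, "az": 0.63}, {"tx": 0.5, "ty": 0.01, "tz": 0.05, "ax": 0, "ay": 0, "az": 0.71}, {"tx": 0.55, "ty": -0.02, "tz": 0.05, "ax": 0, "ay": 0, "az": 0.78}, {"tx": 0.6, "ty": -0.06, "tz": 0.05, "ax": 0, "ay": 0, "az": 0.84}, {"tx": 0.62, "ty": -0.11, "tz": 0.05, "ax": 0, "ay": 0, "az": 0.88}, {"tx": 0.63, "ty": -0.16, "tz": 0.05, "ax": 0, "ay": 0, "az": 0.91}, {"tx": 0.63, "ty": -0.22, "tz": 0.05, "ax": 0, "ay": 0, "az": 0.93}], claw=0.7)

```text
time_s: 11.73
position: [0.4984, -0.1244, 0.1453]
orientation: [[0.561, 0.828, -0.002], [0.828, -0.561, 0.001], [-0.0, -0.002, -1.0]]
contact_force: [0.5, -0.0, -0.2]
opening: 0.0257
finger_force: 0.0
```

>>> play_rows(deltas=[{"tx": 0.61, "ty": -0.27, "tz": 0.1, "ax": 0, "ay": 0, "az": 0.93}, {"tx": 0.57, "ty": -0.31, "tz": 0.1, "ax": 0, "ay": 0, "az": 0.91}, {"tx": 0.53, "ty": -0.34, "tz": 0.1, "ax": 0, "ay": 0, "az": 0.88}, {"tx": 0.47, "ty": -0.36, "tz": 0.1, "ax": 0, "ay": 0, "az": 0.84}, {"tx": 0.41, "ty": -0.37, "tz": 0.1, "ax": 0, "ay": 0, "az": 0.78}, {"tx": 0.35, "ty": -0.36, "tz": 0.1, "ax": 0, "ay": 0, "az": 0.71}, {"tx": 0.29, "ty": -0.34, "tz": 0.1, "ax": 0, "ay": 0, "az": 0.6}, {"tx": 0.1, "ty": -0.1, "tz": 0, "ax": 0, "ay": 0, "az": 0.3}])

```text
time_s: 12.4
position: [0.5202, -0.0002, 0.1238]
orientation: [[0.897, 0.443, -0.003], [0.443, -0.897, 0.001], [-0.002, -0.002, -1.0]]
contact_force: [-0.5, 0.2, -0.2]
opening: 0.0253
finger_force: 0.0
```

```bash
python3 - <<'E'
from h import *
s=grab('side','side4');o=bot.observe();print(o['time_s'],o['opening'])
t=load('top0')
# finer cover: subpixel contour
for n,d,(x,y,w,h) in(('top',t,(285,185,40,45)),('side',load('side0'),(262,220,45,40))):
    g=cv2.resize(d['color'][y:y+h,x:x+w,0],None,fx=8,fy=8,interpolation=cv2.INTER_CUBIC)
    c=max(cv2.findContours((g>135).astype(np.uint8),cv2.RETR_EXTERNAL,cv2.CHAIN_APPROX_NONE)[0],key=cv2.contourArea)[:,0]
    uv=(c+.5)/8-.5+[x,y]; print(n,cv2.minAreaRect(np.float32([onz(d,p,.004)[:2] for p in uv])))
plan((.5235,.0048,.05),-65,7)
# 500 g weight knob now: bottom/top check by side
def crop(d,x,y,w,h,k):
    return cv2.resize(d['color'][y:y+h,x:x+w],(w*k,h*k),interpolation=cv2.INTER_CUBIC)
cv2.imwrite('pics/c6.png',np.hstack([crop(s,310,250,80,80,5),crop(s,250,195,80,80,5)]))
E
```

```text
12.45 0.025861773131553762
top ((0.5241294503211975, 0.004938963800668716), (0.09778069704771042, 0.06152857095003128), 25.313480377197266)
side ((0.5233153104782104, 0.005469895899295807), (0.09792933613061905, 0.059874534606933594), 25.042612075805664)
[ 5.204e-01 -3.000e-04  1.241e-01] -63.75
0 [0.02, -0.01, 0.27, 0.03]
1 [0.02, -0.02, 0.35, 0.04]
2 [0.03, -0.02, 0.4, 0.04]
3 [0.03, -0.02, 0.42, 0.04]
4 [0.03, -0.02, 0.4, 0.04]
5 [0.02, -0.02, 0.35, 0.04]
6 [0.02, -0.01, 0.27, 0.03]
```

View pics/c6.png

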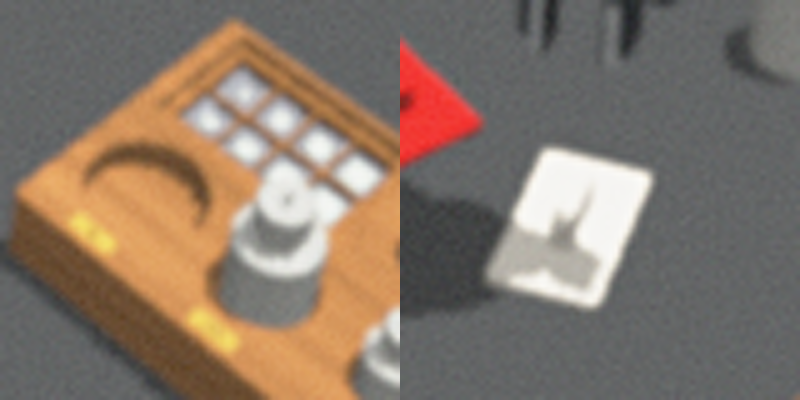

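The weight is seated upright in its well, and the cover's bar is at about crop (570,215). Descending onto the bar.

>>> play_rows(deltas=[{"tx": 0.03, "ty": -0.02, "tz": 0.4, "ax": 0, "ay": 0, "az": 0.04}, {"tx": 0.03, "ty": -0.02, "tz": 0.6, "ax": 0, "ay": 0, "az": 0.04}, {"tx": 0.03, "ty": -0.02, "tz": 0.7, "ax": 0, "ay": 0, "az": 0.04}, {"tx": 0.03, "ty": -0.02, "tz": 0.7, "ax": 0, "ay": 0, "az": 0.04}, {"tx": 0.03, "ty": -0.02, "tz": 0.6, "ax": 0, "ay": 0, "az": 0.04}, {"tx": 0.03, "ty": -0.02, "tz": 0.4, "ax": 0, "ay": 0, "az": 0.03}, {"tx": 0.01, "ty": 0, "tz": 0.3, "ax": 0, "ay": 0, "az": 0}, {"tx": 0, "ty": 0, "tz": 0.1, "ax": 0, "ay": 0, "az": 0}])

```text
time_s: 13.12
position: [0.5235, 0.0036, 0.0098]
orientation: [[0.905, 0.426, -0.003], [0.426, -0.905, 0.0], [-0.002, -0.002, -1.0]]
contact_force: [-0.1, -0.3, -0.6]
opening: 0.0259
finger_force: 0.0
```

>>> play_rows(deltas=[{"tx": 0, "ty": 0, "tz": 0.05, "ax": 0, "ay": 0, "az": 0}, {"tx": 0, "ty": 0, "tz": 0, "ax": 0, "ay": 0, "az": 0}, {"tx": 0, "ty": 0, "tz": 0, "ax": 0, "ay": 0, "az": 0}, {"tx": 0, "ty": 0, "tz": 0, "ax": 0, "ay": 0, "az": 0}, {"tx": 0, "ty": 0, "tz": 0, "ax": 0, "ay": 0, "az": 0}, {"tx": 0, "ty": 0, "tz": 0, "ax": 0, "ay": 0, "az": 0}, {"tx": 0, "ty": 0, "tz": 0, "ax": 0, "ay": 0, "az": 0}, {"tx": 0, "ty": 0, "tz": 0, "ax": 0, "ay": 0, "az": 0}], claw=1, force=40)

```text
time_s: 13.78
position: [0.5247, 0.0037, 0.0103]
orientation: [[0.905, 0.426, 0.0], [0.426, -0.905, -0.0], [0.0, 0.0, -1.0]]
contact_force: [0.2, -0.3, -0.5]
opening: 0.0087
finger_force: 41.6
```

>>> play_rows(deltas=[{"tx": 0, "ty": 0, "tz": -0.2, "ax": 0, "ay": 0, "az": 0}, {"tx": 0, "ty": 0, "tz": -0.5, "ax": 0, "ay": 0, "az": 0}, {"tx": 0, "ty": 0, "tz": -0.7, "ax": 0, "ay": 0, "az": 0}, {"tx": 0, "ty": 0, "tz": -0.8, "ax": 0, "ay": 0, "az": 0}, {"tx": 0, "ty": 0, "tz": -0.8, "ax": 0, "ay": 0, "az": 0}, {"tx": 0, "ty": 0, "tz": -0.7, "ax": 0, "ay": 0, "az": 0}, {"tx": 0, "ty": 0, "tz": -0.5, "ax": 0, "ay": 0, "az": 0}, {"tx": 0, "ty": 0, "tz": -0.2, "ax": 0, "ay": 0, "az": 0}])

```text
time_s: 14.45
position: [0.5255, 0.0036, 0.1449]
orientation: [[0.905, 0.426, 0.004], [0.426, -0.905, -0.001], [0.003, 0.002, -1.0]]
contact_force: [-0.3, -1.0, -0.4]
opening: 0.0086
finger_force: 41.7
```

```bash
python3 - <<'E'
from h import *
t=load('top0');s=load('side0')
a=np.radians(-3); X=np.array([np.cos(a),np.sin(a)]);Y=np.array([-np.sin(a),np.cos(a)])
g=cv2.GaussianBlur(t['color'],(0,0),.5).astype(float)
far=onz(t,(376,189.1),.04); rt=onz(t,(393.5,200),.04); print('far,rt',far,rt)
x=far[:2]@X-.0295; y=rt[:2]@Y+.0475; print('recess by rims',x*X+y*Y)
for z in(.022,.028,.034): print('tiles',z,onz(t,(376.1,199.9),z))
# tile mask both views, centroid of low-saturation region on the case
for n,d,(x0,y0,w,h) in(('top',t,(358,188,36,22)),('side',s,(330,255,55,45))):
    f=cv2.cvtColor(d['color'],cv2.COLOR_BGR2HSV)[y0:y0+h,x0:x0+w]
    m=((f[:,:,1]<70)&(f[:,:,2]>120)).astype(np.uint8); m=cv2.morphologyEx(m,cv2.MORPH_CLOSE,np.ones((3,3)))
    c=max(cv2.findContours(m,cv2.RETR_EXTERNAL,cv2.CHAIN_APPROX_NONE)[0],key=cv2.contourArea)[:,0]+[x0,y0]
    for z in(.022,.03): print(n,z,cv2.minAreaRect(np.float32([onz(d,p,z)[:2] for p in c])))
# profiles across recess in case coords, G channel, along x at 3 y's and along y
C=np.array([.5052,-.2635])
def prof(d,p0,u,L):
    q=np.array([[*(p0+u*l),.04] for l in L]); p=proj(d,q); from scipy.ndimage import map_coordinates as mc
    return mc(g if d is t else cv2.GaussianBlur(s['color'],(0,0),.5).astype(float),[p[:,1],p[:,0],np.ones(len(p))],order=1).astype(int)
for n,d in(('top',t),('side',s)):
    L=np.arange(.0,.08,.002)
    print(n,'x',list(zip((L*1000).round().astype(int).tolist(),np.mean([prof(d,C+Y*b,X,L) for b in(.02,.03,.04,.06,.07)],0).astype(int).tolist())))
    L=np.arange(-.02,.106,.002)
    print(n,'y',list(zip((L*1000).round().astype(int).tolist(),np.mean([prof(d,C+X*b,Y,L) for b in(.025,.035,.045)],0).astype(int).tolist())))
plan((.53,-.207,.13),-3,16)
E
```

```text
far,rt [ 0.57592723 -0.21760839  0.04      ] [ 0.54194781 -0.26870026  0.04      ]
recess by rims [ 0.54619027 -0.22135741]
tiles 0.022 [ 0.54615068 -0.22015478  0.022     ]
tiles 0.028 [ 0.54501627 -0.2189245   0.028     ]
tiles 0.034 [ 0.54388187 -0.21769422  0.034     ]
top 0.022 ((0.5466363430023193, -0.21976293623447418), (0.07929974049329758, 0.04608834534883499), 87.22456359863281)
top 0.03 ((0.5451209545135498, -0.2181248515844345), (0.07883026450872421, 0.04581552743911743), 87.22455596923828)
side 0.022 ((0.5508188009262085, -0.214148610830307), (0.08372031152248383, 0.045193154364824295), 86.4184341430664)
side 0.03 ((0.5446397662162781, -0.21724961698055267), (0.08289564400911331, 0.04474794119596481), 86.4184341430664)
top x [(0, 137), (2, 141), (4, 144), (6, 146), (8, 148), (10, 152), (12, 160), (14, 171), (16, 185), (18, 198), (20, 207), (22, 211), (24, 211), (26, 206), (28, 194), (30, 179), (32, 162), (34, 154), (36, 156), (38, 166), (40, 179), (42, 192), (44, 201), (46, 206), (48, 206), (50, 199), (52, 185), (54, 167), (56, 147), (58, 130), (60, 121), (62, 117), (64,
[... 1722 characters left out ...]
51), (70, 157), (72, 160), (74, 162), (76, 163), (78, 164), (80, 161), (82, 148), (84, 129), (86, 120), (88, 123), (90, 124), (92, 120), (94, 121), (96, 130), (98, 138), (100, 141), (102, 137), (104, 124)]
[0.5255 0.0036 0.1449] -64.78
0 [-0.13, 0.28, 0.02, -0.54]
1 [-0.16, 0.32, 0.03, -0.63]
2 [-0.2, 0.35, 0.03, -0.7]
3 [-0.24, 0.37, 0.03, -0.77]
4 [-0.29, 0.38, 0.03, -0.83]
5 [-0.33, 0.37, 0.04, -0.88]
6 [-0.37, 0.36, 0.04, -0.91]
7 [-0.4, 0.34, 0.04, -0.92]
8 [-0.43, 0.3, 0.04, -0.92]
9 [-0.44, 0.26, 0.04, -0.91]
10 [-0.45, 0.22, 0.04, -0.88]
11 [-0.44, 0.17, 0.03, -0.83]
12 [-0.42, 0.13, 0.03, -0.77]
13 [-0.39, 0.09, 0.03, -0.7]
14 [-0.35, 0.06, 0.03, -0.63]
15 [-0.31, 0.04, 0.02, -0.54]
```

The recess estimate from three cues (rims, tiles, and offset from the well) is (0.545,-0.218). Carrying the cover there.

>>> play_rows(deltas=[{"tx": -0.1, "ty": 0.2, "tz": 0, "ax": 0, "ay": 0, "az": -0.4}, {"tx": -0.16, "ty": 0.32, "tz": 0, "ax": 0, "ay": 0, "az": -0.63}, {"tx": -0.2, "ty": 0.35, "tz": 0, "ax": 0, "ay": 0, "az": -0.7}, {"tx": -0.24, "ty": 0.37, "tz": 0, "ax": 0, "ay": 0, "az": -0.77}, {"tx": -0.29, "ty": 0.38, "tz": 0, "ax": 0, "ay": 0, "az": -0.83}, {"tx": -0.33, "ty": 0.37, "tz": 0, "ax": 0, "ay": 0, "az": -0.88}, {"tx": -0.37, "ty": 0.36, "tz": 0, "ax": 0, "ay": 0, "az": -0.91}, {"tx": -0.4, "ty": 0.34, "tz": 0, "ax": 0, "ay": 0, "az": -0.92}])

```text
time_s: 15.12
position: [0.5251, -0.1, 0.1417]
orientation: [[0.564, 0.826, -0.001], [0.826, -0.564, 0.0], [-0.0, -0.001, -1.0]]
contact_force: [0.3, 0.4, -0.8]
opening: 0.0085
finger_force: 41.7
```

>>> play_rows(deltas=[{"tx": -0.43, "ty": 0.3, "tz": 0, "ax": 0, "ay": 0, "az": -0.92}, {"tx": -0.44, "ty": 0.26, "tz": 0, "ax": 0, "ay": 0, "az": -0.91}, {"tx": -0.45, "ty": 0.22, "tz": 0, "ax": 0, "ay": 0, "az": -0.88}, {"tx": -0.53, "ty": 0.29, "tz": 0, "ax": 0, "ay": 0, "az": -0.83}, {"tx": -0.5, "ty": 0.25, "tz": 0, "ax": 0, "ay": 0, "az": -0.77}, {"tx": -0.48, "ty": 0.2, "tz": 0, "ax": 0, "ay": 0, "az": -0.7}, {"tx": -0.4, "ty": 0.15, "tz": 0, "ax": 0, "ay": 0, "az": -0.63}, {"tx": -0.2, "ty": 0.05, "tz": 0, "ax": 0, "ay": 0, "az": -0.4}])

```text
time_s: 15.78
position: [0.537, -0.2156, 0.1415]
orientation: [[0.075, 0.997, -0.001], [0.997, -0.075, 0.0], [0.0, -0.001, -1.0]]
contact_force: [0.8, 0.6, -0.8]
opening: 0.0092
finger_force: 41.7
```

```bash
python3 -c "
from h import *
o=bot.observe();print(o['time_s'],o['contact_force'],o['opening'])
plan((.545,-.218,.075),-3,7)"
```

```text
15.7833 [ 0.81389339  0.63351597 -0.81526152] 0.009194861536586057
[ 0.537  -0.2156  0.1415] -4.27
0 [-0.01, 0.03, 0.24, -0.03]
1 [-0.01, 0.04, 0.31, -0.04]
2 [-0.01, 0.04, 0.36, -0.04]
3 [-0.01, 0.05, 0.38, -0.04]
4 [-0.01, 0.04, 0.36, -0.04]
5 [-0.01, 0.04, 0.31, -0.04]
6 [-0.01, 0.03, 0.24, -0.03]
```

>>> play_rows(deltas=[{"tx": -0.01, "ty": 0.04, "tz": 0.25, "ax": 0, "ay": 0, "az": -0.04}, {"tx": -0.01, "ty": 0.04, "tz": 0.35, "ax": 0, "ay": 0, "az": -0.04}, {"tx": -0.01, "ty": 0.04, "tz": 0.4, "ax": 0, "ay": 0, "az": -0.04}, {"tx": -0.01, "ty": 0.05, "tz": 0.4, "ax": 0, "ay": 0, "az": -0.04}, {"tx": -0.01, "ty": 0.04, "tz": 0.4, "ax": 0, "ay": 0, "az": -0.04}, {"tx": -0.01, "ty": 0.04, "tz": 0.35, "ax": 0, "ay": 0, "az": -0.03}, {"tx": -0.01, "ty": 0.02, "tz": 0.25, "ax": 0, "ay": 0, "az": -0.03}, {"tx": 0, "ty": 0, "tz": 0, "ax": 0, "ay": 0, "az": 0}])

```text
time_s: 16.45
position: [0.5441, -0.2159, 0.068]
orientation: [[0.054, 0.999, -0.003], [0.999, -0.054, 0.002], [0.001, -0.003, -1.0]]
contact_force: [-0.6, -0.2, 0.4]
opening: 0.0086
finger_force: 41.7
```

```bash
python3 - <<'E'
from h import *
s=grab('side','side5');t=grab('top','top5');o=bot.observe();p=np.array(o['position']);R=np.array(o['orientation']);print(o['time_s'],p,o['contact_force'],np.degrees(np.arctan2(R[1,1],R[0,1])))
def crop(d,x,y,w,h,k):
    im=cv2.resize(d['color'][y:y+h,x:x+w],(w*k,h*k),interpolation=cv2.INTER_CUBIC)
    for i in range(0,w,10): cv2.putText(im,str(x+i),(i*k,8),0,.3,(0,0,255))
    for i in range(0,h,10): cv2.putText(im,str(y+i),(0,i*k+8),0,.3,(0,0,255))
    return im
cv2.imwrite('pics/c7.png',np.hstack([crop(t,350,175,66,80,6),crop(s,312,235,67,80,6)]))
# expected cover underside corners
a=np.radians(-3); X=np.array([np.cos(a),np.sin(a),0]);Y=np.array([-np.sin(a),np.cos(a),0])
c=p-[0,0,.0103]
for i,j in((-1,-1),(-1,1),(1,1),(1,-1)): q=c+X*.027*i+Y*.045*j; print(i,j,proj(s,q).round(1),proj(s,q+[0,0,.005]).round(1),proj(t,q+[0,0,.005]).round(1))
E
```

```text
16.55 [ 0.54481699 -0.21649495  0.06993336] [-0.90450827 -0.86500548 -0.35005184] -3.0931542118910667
-1 -1 [[377.3 288.5]] [[377.6 287. ]] [[393.  207.3]]
-1 1 [[343.4 263.7]] [[343.7 262.1]] [[362.3 206. ]]
1 1 [[359.6 251. ]] [[359.9 249.5]] [[362.6 188.1]]
1 -1 [[393.3 274.6]] [[393.7 273. ]] [[393.  189.3]]
```

View pics/c7.png

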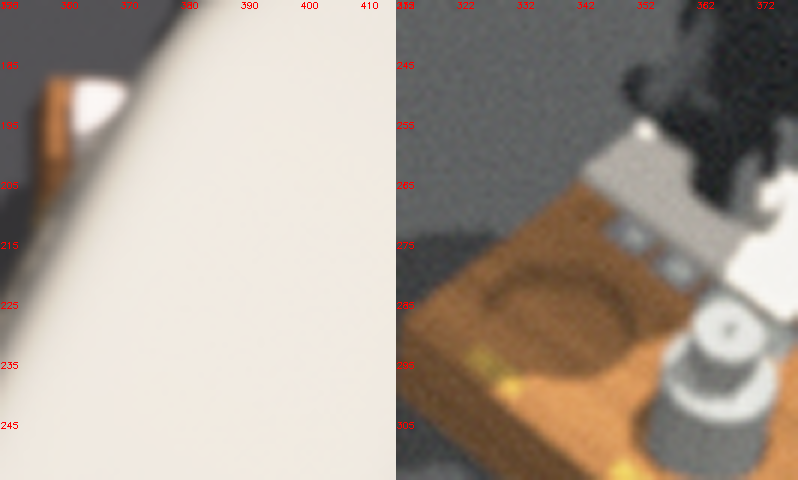

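The cover's near-left corner is at side px (343,263.2), against a predicted (343.7,262.1), so it is level and where it should be. Lowering towards the ledge.

>>> play_rows(deltas=[{"tx": -0.04, "ty": 0, "tz": 0.1, "ax": 0, "ay": 0, "az": 0}, {"tx": 0, "ty": 0, "tz": 0.2, "ax": 0, "ay": 0, "az": 0}, {"tx": 0, "ty": 0, "tz": 0.15, "ax": 0, "ay": 0, "az": 0}, {"tx": 0, "ty": 0, "tz": 0.1, "ax": 0, "ay": 0, "az": 0}, {"tx": 0, "ty": 0, "tz": 0.08, "ax": 0, "ay": 0, "az": 0}, {"tx": 0, "ty": 0, "tz": 0.06, "ax": 0, "ay": 0, "az": 0}, {"tx": 0, "ty": 0, "tz": 0, "ax": 0, "ay": 0, "az": 0}, {"tx": 0, "ty": 0, "tz": 0, "ax": 0, "ay": 0, "az": 0}])

```text
time_s: 17.22
position: [0.5449, -0.218, 0.0494]
orientation: [[0.054, 0.999, -0.0], [0.999, -0.054, 0.0], [0.0, -0.0, -1.0]]
contact_force: [-0.1, 0.2, 0.1]
opening: 0.0089
finger_force: 41.7
```

>>> play_rows(deltas=[{"tx": 0, "ty": 0, "tz": 0.03, "ax": 0, "ay": 0, "az": 0}, {"tx": 0, "ty": 0, "tz": 0, "ax": 0, "ay": 0, "az": 0}, {"tx": 0, "ty": 0, "tz": 0, "ax": 0, "ay": 0, "az": 0}, {"tx": 0, "ty": 0, "tz": 0, "ax": 0, "ay": 0, "az": 0}, {"tx": 0, "ty": 0, "tz": 0, "ax": 0, "ay": 0, "az": 0}, {"tx": 0, "ty": 0, "tz": 0, "ax": 0, "ay": 0, "az": 0}, {"tx": 0, "ty": 0, "tz": 0, "ax": 0, "ay": 0, "az": 0}, {"tx": 0, "ty": 0, "tz": 0, "ax": 0, "ay": 0, "az": 0}])

```text
time_s: 17.88
position: [0.5449, -0.218, 0.0486]
orientation: [[0.054, 0.999, 0.0], [0.999, -0.054, -0.0], [-0.0, 0.0, -1.0]]
contact_force: [-0.4, 0.3, 0.1]
opening: 0.0088
finger_force: 41.7
```

>>> play_rows(deltas=[{"tx": 0, "ty": 0, "tz": 0.03, "ax": 0, "ay": 0, "az": 0}, {"tx": 0, "ty": 0, "tz": 0.03, "ax": 0, "ay": 0, "az": 0}, {"tx": 0, "ty": 0, "tz": 0.02, "ax": 0, "ay": 0, "az": 0}, {"tx": 0, "ty": 0, "tz": 0, "ax": 0, "ay": 0, "az": 0}, {"tx": 0, "ty": 0, "tz": 0, "ax": 0, "ay": 0, "az": 0}, {"tx": 0, "ty": 0, "tz": 0, "ax": 0, "ay": 0, "az": 0}, {"tx": 0, "ty": 0, "tz": 0, "ax": 0, "ay": 0, "az": 0}, {"tx": 0, "ty": 0, "tz": 0, "ax": 0, "ay": 0, "az": 0}])

```text
time_s: 18.55
position: [0.5449, -0.218, 0.0462]
orientation: [[0.054, 0.999, 0.0], [0.999, -0.054, 0.0], [0.0, 0.0, -1.0]]
contact_force: [0.9, -0.3, -0.8]
opening: 0.0088
finger_force: 41.7
```

>>> play_rows(deltas=[{"tx": 0, "ty": 0, "tz": 0.02, "ax": 0, "ay": 0, "az": 0}, {"tx": 0, "ty": 0, "tz": 0.02, "ax": 0, "ay": 0, "az": 0}, {"tx": 0, "ty": 0, "tz": 0, "ax": 0, "ay": 0, "az": 0}, {"tx": 0, "ty": 0, "tz": 0, "ax": 0, "ay": 0, "az": 0}, {"tx": 0, "ty": 0, "tz": 0, "ax": 0, "ay": 0, "az": 0}, {"tx": 0, "ty": 0, "tz": 0, "ax": 0, "ay": 0, "az": 0}, {"tx": 0, "ty": 0, "tz": 0, "ax": 0, "ay": 0, "az": 0}, {"tx": 0, "ty": 0, "tz": 0, "ax": 0, "ay": 0, "az": 0}])

```text
time_s: 19.22
position: [0.5449, -0.218, 0.045]
orientation: [[0.054, 0.999, 0.0], [0.999, -0.054, -0.0], [-0.0, 0.0, -1.0]]
contact_force: [0.6, -0.1, -1.1]
opening: 0.0088
finger_force: 41.7
```

>>> play_rows(deltas=[{"tx": 0, "ty": 0, "tz": 0.02, "ax": 0, "ay": 0, "az": 0}, {"tx": 0, "ty": 0, "tz": 0.02, "ax": 0, "ay": 0, "az": 0}, {"tx": 0, "ty": 0, "tz": 0, "ax": 0, "ay": 0, "az": 0}, {"tx": 0, "ty": 0, "tz": 0, "ax": 0, "ay": 0, "az": 0}, {"tx": 0, "ty": 0, "tz": 0, "ax": 0, "ay": 0, "az": 0}, {"tx": 0, "ty": 0, "tz": 0, "ax": 0, "ay": 0, "az": 0}, {"tx": 0, "ty": 0, "tz": 0, "ax": 0, "ay": 0, "az": 0}, {"tx": 0, "ty": 0, "tz": 0, "ax": 0, "ay": 0, "az": 0}])

```text
time_s: 19.88
position: [0.545, -0.218, 0.0448]
orientation: [[0.054, 0.999, 0.001], [0.999, -0.054, -0.001], [-0.001, 0.001, -1.0]]
contact_force: [-2.8, 0.7, 8.9]
opening: 0.0087
finger_force: 42.9
```

The cover met the ledge at the expected height with about 9 N. Releasing, lifting and checking.

>>> play_rows(deltas=[{"tx": 0, "ty": 0, "tz": -0.02, "ax": 0, "ay": 0, "az": 0}, {"tx": 0, "ty": 0, "tz": 0, "ax": 0, "ay": 0, "az": 0}, {"tx": 0, "ty": 0, "tz": 0, "ax": 0, "ay": 0, "az": 0}, {"tx": 0, "ty": 0, "tz": 0, "ax": 0, "ay": 0, "az": 0}, {"tx": 0, "ty": 0, "tz": 0, "ax": 0, "ay": 0, "az": 0}, {"tx": 0, "ty": 0, "tz": 0, "ax": 0, "ay": 0, "az": 0}, {"tx": 0, "ty": 0, "tz": 0, "ax": 0, "ay": 0, "az": 0}, {"tx": 0, "ty": 0, "tz": 0, "ax": 0, "ay": 0, "az": 0}], claw=0.7)

```text
time_s: 20.55
position: [0.5449, -0.218, 0.0443]
orientation: [[0.054, 0.999, -0.0], [0.999, -0.054, 0.0], [0.0, -0.0, -1.0]]
contact_force: [0.8, -0.5, -0.2]
opening: 0.0257
finger_force: 0.0
```

>>> play_rows(deltas=[{"tx": 0, "ty": 0, "tz": -0.2, "ax": 0, "ay": 0, "az": 0}, {"tx": 0, "ty": 0, "tz": -0.5, "ax": 0, "ay": 0, "az": 0}, {"tx": 0, "ty": 0, "tz": -0.7, "ax": 0, "ay": 0, "az": 0}, {"tx": 0, "ty": 0, "tz": -0.9, "ax": 0, "ay": 0, "az": 0}, {"tx": 0, "ty": 0, "tz": -0.9, "ax": 0, "ay": 0, "az": 0}, {"tx": 0, "ty": 0, "tz": -0.9, "ax": 0, "ay": 0, "az": 0}, {"tx": 0, "ty": 0, "tz": -0.9, "ax": 0, "ay": 0, "az": 0}, {"tx": 0, "ty": 0, "tz": -0.4, "ax": 0, "ay": 0, "az": 0}])

```text
time_s: 21.22
position: [0.5456, -0.2184, 0.2106]
orientation: [[0.054, 0.999, 0.004], [0.999, -0.054, -0.002], [-0.002, 0.004, -1.0]]
contact_force: [0.4, -1.0, -0.1]
opening: 0.0259
finger_force: 0.0
```

```bash
python3 - <<'E'
from h import *
s=grab('side','side6');o=bot.observe();print(o['time_s'],o['position'],o['contact_force'])
im=s['color'][235:335,300:440]; cv2.imwrite('pics/c8.png',cv2.resize(im,(700,500),interpolation=cv2.INTER_CUBIC))
E
```

```text
21.2667 [ 0.54599552 -0.21860852  0.21166972] [ 0.12669404 -0.58969444  1.59391914]
```

View pics/c8.png

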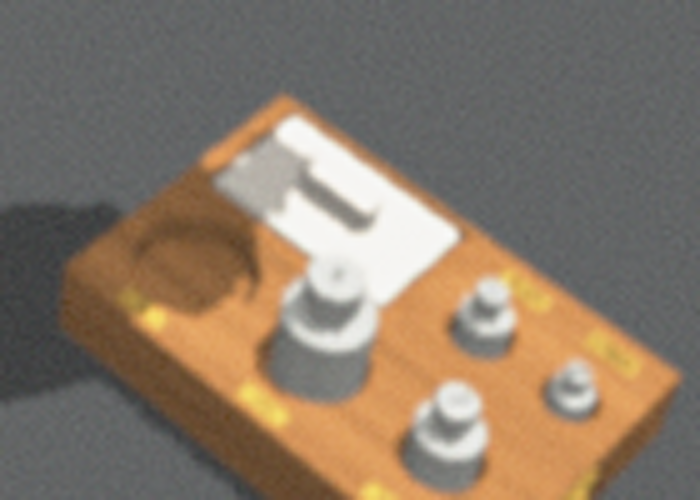

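The cover lies level in the recess with its bar up (bar at crop (340,195)), and the weight and the others stand upright. I'll press the bar lightly with shut fingers to confirm it is flush.

>>> play_rows(deltas=[{"tx": 0, "ty": 0, "tz": 0.3, "ax": 0, "ay": 0, "az": 0}, {"tx": 0, "ty": 0, "tz": 0.8, "ax": 0, "ay": 0, "az": 0}, {"tx": 0, "ty": 0, "tz": 0.9, "ax": 0, "ay": 0, "az": 0}, {"tx": 0, "ty": 0, "tz": 0.9, "ax": 0, "ay": 0, "az": 0}, {"tx": 0, "ty": 0, "tz": 0.9, "ax": 0, "ay": 0, "az": 0}, {"tx": 0, "ty": 0, "tz": 0.7, "ax": 0, "ay": 0, "az": 0}, {"tx": 0, "ty": 0, "tz": 0.4, "ax": 0, "ay": 0, "az": 0}, {"tx": 0, "ty": 0, "tz": 0.1, "ax": 0, "ay": 0, "az": 0}], claw=1, force=20)

```text
time_s: 21.93
position: [0.5431, -0.2169, 0.0558]
orientation: [[0.054, 0.999, -0.003], [0.999, -0.054, 0.001], [0.001, -0.003, -1.0]]
contact_force: [-14.1, 8.2, 44.1]
opening: -0.0002
finger_force: 22.4
```

>>> play_rows(deltas=[{"tx": 0, "ty": 0, "tz": 0.04, "ax": 0, "ay": 0, "az": 0}, {"tx": 0, "ty": 0, "tz": 0.02, "ax": 0, "ay": 0, "az": 0}, {"tx": 0, "ty": 0, "tz": 0, "ax": 0, "ay": 0, "az": 0}, {"tx": 0, "ty": 0, "tz": 0, "ax": 0, "ay": 0, "az": 0}, {"tx": 0, "ty": 0, "tz": 0, "ax": 0, "ay": 0, "az": 0}, {"tx": 0, "ty": 0, "tz": 0, "ax": 0, "ay": 0, "az": 0}, {"tx": 0, "ty": 0, "tz": 0, "ax": 0, "ay": 0, "az": 0}, {"tx": 0, "ty": 0, "tz": 0, "ax": 0, "ay": 0, "az": 0}])

```text
time_s: 22.6
position: [0.5431, -0.2169, 0.0558]
orientation: [[0.054, 0.999, -0.002], [0.999, -0.054, 0.001], [0.001, -0.002, -1.0]]
contact_force: [-12.6, 6.2, 32.2]
opening: -0.0
finger_force: 16.0
```

Contact was at 0.0558, which matches a flush cover (bar top at 0.056), but I pressed harder than planned at 44 N. Lifting off now.

>>> play_rows(deltas=[{"tx": 0, "ty": 0, "tz": -0.2, "ax": 0, "ay": 0, "az": 0}, {"tx": 0, "ty": 0, "tz": -0.5, "ax": 0, "ay": 0, "az": 0}, {"tx": 0, "ty": 0, "tz": -0.7, "ax": 0, "ay": 0, "az": 0}, {"tx": 0, "ty": 0, "tz": -0.9, "ax": 0, "ay": 0, "az": 0}, {"tx": 0, "ty": 0, "tz": -0.9, "ax": 0, "ay": 0, "az": 0}, {"tx": 0, "ty": 0, "tz": -0.9, "ax": 0, "ay": 0, "az": 0}, {"tx": 0, "ty": 0, "tz": -0.9, "ax": 0, "ay": 0, "az": 0}, {"tx": 0, "ty": 0, "tz": -0.3, "ax": 0, "ay": 0, "az": 0}])

```text
time_s: 23.27
position: [0.5453, -0.2182, 0.2159]
orientation: [[0.054, 0.999, 0.002], [0.999, -0.054, -0.001], [-0.001, 0.003, -1.0]]
contact_force: [1.2, 0.2, -0.3]
opening: 0.0002
finger_force: 0.0
```

```bash
python3 - <<'E'
from h import *
s=grab('side','side7');o=bot.observe();print(o['time_s'],o['position'],o['contact_force'])
im=s['color'][235:335,300:440]; b=load('side6')['color'][235:335,300:440]
cv2.imwrite('pics/c9.png',cv2.resize(im,(700,500),interpolation=cv2.INTER_CUBIC))
print(cv2.absdiff(im,b)[20:90].mean())
E
```

```text
23.3167 [ 0.54552962 -0.21837017  0.21601492] [0.61646983 0.49038084 1.7411234 ]
2.84265306122449
```

View pics/c9.png

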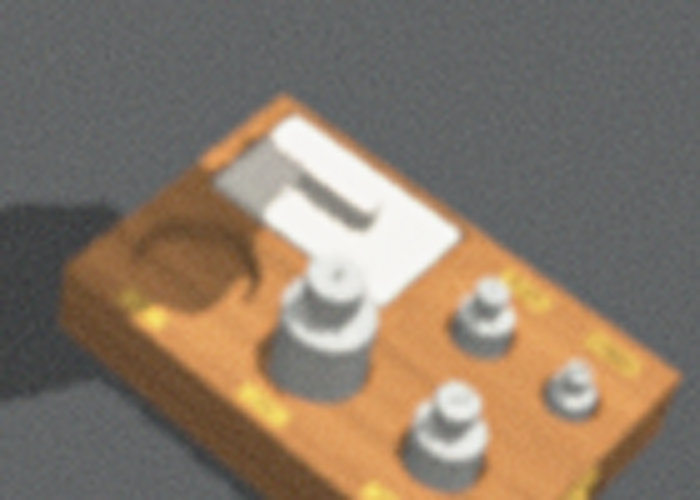

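The cover lies flush with its corners unmoved (right corner at crop (460,235)), all the weights stand upright, and the robot is clear.

```bash
python3 -c "
from cell import bot
print(bot.close_job())"
```

```text
the job is handed in; nothing more can be done
None
```

I handed the job in at about 23 s (no verdict came back): the last side view shows the 500 g weight upright in its two-dot well and the white cover, bar up, level in its recess; my press on the bar reached 44 N, harder than intended.

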